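# Sort the fitter's leftovers into their trays

## Task

Sort the five parts left lying on the bench into their trays: both spacer rings flat on the floor of the round steel bowl, both black cable connectors lying lengthwise on the floor of the long tray, and the dark adapter sleeve standing upright in the square tray. Set each part down gently instead of dropping it, with no part resting on another or on a rim, and leave the jar and the felt marker where they are.

Things in the scene. Friction and masses are not known exactly. Their poses are not given: they have to be found in the camera images.
- ring_large: Large spacer ring, pale plain metal, lying flat on the bench: outer diameter 38 mm, 14 mm high. Origin at the centre of its underside, z axis up. Grasp it across its outside.
- ring_small: Small spacer ring, pale plain metal, lying flat: outer diameter 28 mm, 10 mm high. Origin at the centre of its underside, z up.
- connector_long: The longer black round cable connector, lying on its side: 62 mm long (along its x axis), 21 mm wide (y), 22 mm high. Origin at the centre of its underside, z up. It does not roll.
- connector_short: The shorter black cable connector, lying on its side: 55 mm long (along its x axis), 18 mm wide (y), 19 mm high. Origin at the centre of its underside, z up. It does not roll.
- sleeve: Dark turned steel adapter sleeve, an upright cylinder: diameter 35 mm, 64 mm high, 0.2 to 0.45 kg. Origin at the centre of its underside, z up.
- round_bowl: Round shallow steel parts bowl, fixed to the bench: 142 mm across the rim, 24 mm high, walls 3 mm, inner floor 122 mm across and 4 mm above the bench. It takes the two rings side by side. Origin at the centre of its underside, z up.
- long_tray: Long narrow grey plastic tray, fixed to the bench: outside 188 mm long (along its y axis) and 88 mm wide (along its x axis), rim 27 mm above the bench, walls 4 mm (inside 180 x 80 mm), inner floor 4 mm above the bench. It takes the two connectors, lengthwise along its y axis, for instance one behind the other. Origin at the centre of its underside, z up.
- square_tray: Square grey plastic tray, fixed to the bench: outside 108 x 108 mm, rim 33 mm above the bench, walls 4 mm (inside 100 x 100 mm), inner floor 4 mm above the bench. It takes the sleeve. Origin at the centre of its underside, z up.
- jar: Bystander: small amber jar with a white screw cap, diameter 34 mm, 68 mm high, standing loose near the far tray. Origin at the centre of its underside, z up. Leave it alone.
- marker: Bystander: black felt marker lying loose on the bench, 131 mm long (along its x axis), 16 mm thick. Origin at the centre of its underside. Leave it alone.

How it is judged (in metres and radians):
At the end, for the whole second after the job is handed in: Both rings in the bowl; both connectors in the long tray, within 0.35 rad of its length; sleeve in the square tray. Each part on its tray's floor (underside -3 to +5 mm from it), tilt under 0.15 rad, at rest, wholly inside the walls (z of ring_large in the frame of round_bowl between 0.001 and 0.009 m and angle between each of ring_large, ring_small, connector_long, connector_short, sleeve's own z axis and vertical below 0.15 rad and linear speed of each of ring_large, ring_small, connector_long, connector_short, sleeve below 0.02 m/s and horizontal distance between each of ring_large, ring_small and round_bowl below 0.056 m and z of ring_small in the frame of round_bowl between 0.001 and 0.009 m and z of connector_long in the frame of long_tray between 0.001 and 0.009 m and x of connector_long in the frame of long_tray between -0.04 and 0.04 m and y of connector_long in the frame of long_tray between -0.08 and 0.08 m and angle between the x axis of each of connector_long, connector_short and the y axis of long_tray, either way round below 0.35 rad and z of connector_short in the frame of long_tray between 0.001 and 0.009 m and x of connector_short in the frame of long_tray between -0.04 and 0.04 m and y of connector_short in the frame of long_tray between -0.08 and 0.08 m and z of sleeve in the frame of square_tray between 0.001 and 0.009 m and x of sleeve in the frame of square_tray between -0.05 and 0.05 m and y of sleeve in the frame of square_tray between -0.05 and 0.05 m); the robot touches nothing.
It fails at once if a part is dropped into its tray (falls faster than 0.7 m/s, some 25 mm of free fall) ((horizontal distance between ring_large and round_bowl below 0.09 m and z of ring_large in the frame of round_bowl below 0.06 m and linear speed of ring_large above 0.7 m/s) or (horizontal distance between ring_small and round_bowl below 0.09 m and z of ring_small in the frame of round_bowl below 0.06 m and linear speed of ring_small above 0.7 m/s) or (horizontal distance between connector_long and long_tray below 0.09 m and z of connector_long in the frame of long_tray below 0.06 m and linear speed of connector_long above 0.7 m/s) or (horizontal distance between connector_short and long_tray below 0.09 m and z of connector_short in the frame of long_tray below 0.06 m and linear speed of connector_short above 0.7 m/s) or (horizontal distance between sleeve and square_tray below 0.09 m and z of sleeve in the frame of square_tray below 0.06 m and linear speed of sleeve above 0.7 m/s)).
It fails at once if the jar or the marker is moved more than 20 mm, or the jar tipped (distance of any of jar, marker from where it was at the start of the episode above 0.02 m or angle between jar's own z axis and vertical above 0.3 rad).
It also fails if it takes over 117 s, if anything falls off the work surface, if the arm or the gripper's body presses on something with over 40 N, if the wrist force passes 120 N, or if a joint passes its speed limit or range.

## Robot

A 6-joint arm with a two-finger parallel gripper is mounted at the origin on a cart in front of the work surface, level with it; the furniture and walls round the work are solid. World frame = base frame: x ahead of the robot, y to its left, z up, the work surface at z = 0. Lengths are in mm, angles in rad, forces in N, time in s.
With the tool pointing down it reaches from about 275 to 825 mm from the base axis. Payload 4.9 kg.
Tool frame: the origin (TCP) lies at the very end of the fingers, on their centre line; the grasp point (between the pads) lies 19 mm behind it; z points along the fingers, y is the line along which they close (so a half turn about z gives the same grasp; the last joint's range is limited). The gripper opens to 85 mm and grips with 20 to 120 N. Pads are 22 mm wide; open, the fingers measure 114 mm over their backs; the gripper's body (76 mm by 85 mm) begins 54 mm behind the grasp point. The pads swing forward as they close: fully open they stand 13 mm farther back than shut.
Start: joints at [-1.267, 0.326, -0.193, 1.052, 0, 1.437], TCP at [233.185, -498.14, 231.281] pointing down, gripper open.
Joint ranges: [-2.65, 2.65], [-0.97, 1.79], [-1.3, 1.35], [-1.93, 2.1], [-1.47, 1.37], [-3.14, 3.14]. Speed limits (rad/s): [2.57, 2.57, 3.14, 3.14, 3.14, 3.14].

## Interface

Orientations are given as [roll, pitch, yaw] about the fixed x, y, z axes, in that order (R = Rz(yaw) Ry(pitch) Rx(roll)).
In Python, from bench import bot, solve_ik, imaging gives the robot as it stands. Calls block until the motion is done:
- bot.move_ptp(position, orientation): joint-space move of the TCP to a pose.
- bot.movel(position, rot=None, max_speed=150, threshold=None): straight line of the TCP; rot=None keeps the orientation; max_speed is the mean speed in mm/s. With threshold (N) it stops when the force on the tool has changed by that much, and returns True; else False.
- bot.move_j(angles): joint-space move.
- bot.grip(opening, effort=None): opening from 0.0 (shut) to 1.0 (fully open); effort is the grip in N (None keeps the last); returns when the fingers have stopped.
- bot.dwell(seconds).
- solve_ik(position, orientation): joint angles nearest the present ones, or None.
- bot.get_state(): the state.
- imaging.capture(name): name is "scene" or "top"; returns the picture (420x560x3 uint8, blue, green, red); there is no depth.
- imaging.camera_model(name): a dict with "K" (3x3 intrinsics, pixels), "position" and "rotation" of the camera in the world. Camera axes: x right, y up, looking along -z (the intrinsics and any distortion apply to the point x, -y, -z); pixel columns grow to the right and rows downward; lengths in mm; the calibration is good to about 2 mm. A picture is of the moment at which its call begins. camera_model takes no time and is no camera call.
A pose or a line that the arm cannot do raises bot.IKError and nothing moves.
- bot.sign_off(): hands the job in; it is judged then, once.
The state is a dict: "t": time; "qpos": joint angles; "joint_velocities": joint speeds; "effort": joint torques, N m; "tcp_pos": TCP position; "orientation": TCP orientation; "contact_force": force on the tool from outside, world axes, zero at the start; "wrist_torque": the same for the moment, N m; "opening": opening from 0.0 (shut) to 1.0 (fully open); "gripper_force": force on a finger pad.
Only numpy, scipy, OpenCV 4.12 (cv2) and the standard library are available. Lean on these libraries where they do the work, as an engineer would, in place of code of your own. Each camera call takes 0.05 s, during which the arm holds its last target. There are 200 camera calls.

## Working session

There is one attempt and no reset: what is moved stays moved. The work goes in short steps, each a Python script; the robot and the scene stay as the last script left them, time stands still between calls to the robot, and variables do not carry over. Pictures are saved under pics/ and viewed, at most 14 in all, crops included, and the job is handed in when it is done.

```bash
mkdir -p pics; python3 - <<'E'
from bench import bot, imaging
import cv2
for n in("scene","top"):
    cv2.imwrite(f"pics/{n}0.png",imaging.capture(n)); m=imaging.camera_model(n); print(n,m)
print(bot.get_state())
E
```

```text
scene {'K': array([[470.66317842,   0.        , 275.49439546],
       [  0.        , 470.66317842, 210.24948972],
       [  0.        ,   0.        ,   1.        ]]), 'position': array([ 76.88282237, 795.1602562 , 622.13032129]), 'rotation': array([ 1.01279065,  0.01009634, -2.64731277])}
top {'K': array([[407.29147272,   0.        , 276.32457194],
       [  0.        , 407.29147272, 215.87764659],
       [  0.        ,   0.        ,   1.        ]]), 'position': array([459.37935044, -10.42604056, 978.13995382]), 'rotation': array([ 0.09960486,  0.01186286, -1.54618148])}
{'t': 0.1, 'qpos': array([-1.26718233e+00,  3.26888830e-01, -1.93475668e-01,  1.05196622e+00,
        3.11435969e-05,  1.43661049e+00]), 'joint_velocities': array([-0.00077926, -0.00177457,  0.00131088,  0.00087056,  0.00038302,
        0.00010697]), 'effort': array([ 1.51898596e-03, -4.44239938e+01,  2.63038069e+01,  7.85423967e-03,
       -3.21759251e-05,  3.07573316e-06]), 'tcp_pos': array([ 233.04585017, -497.63179082,  230.5728515 ]), 'orientation': array([-3.14007622e+00, -2.36139383e-04,  4.37799626e-01]), 'contact_force': array([ 0.37746957,  0.06204773, -0.0505744 ]), 'wrist_torque': array([-0.0143048 ,  0.03986689, -0.01577904]), 'gripper_force': 0.0, 'opening': 1.0014149632569855}
```

View pics/top0.png

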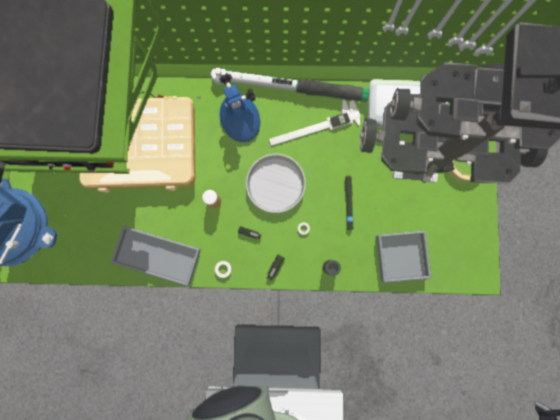

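View pics/scene0.png

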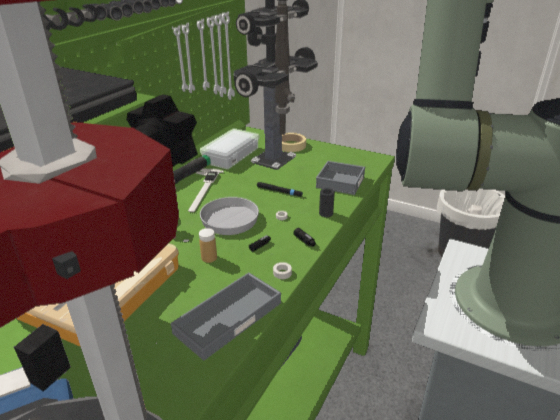

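The top view shows, at (col,row): bowl (275,184), jar (210,198), marker (349,203), rings (304,229) and (223,270), connectors (249,233) and (276,267), sleeve (332,268), long tray (156,256), square tray (403,257). Next I'll zoom in.

```bash
python3 - <<'E'
import cv2
im=cv2.imread("pics/top0.png")
for n,(c0,c1,r0,r1) in dict(a=(105,245,185,290),b=(225,365,185,290)).items():
    cv2.imwrite(f"pics/{n}.png",cv2.resize(im[r0:r1,c0:c1],None,fx=5.6,fy=5.6,interpolation=cv2.INTER_CUBIC))
c=im[225:290,370:440]; cv2.imwrite("pics/c.png",cv2.resize(c,None,fx=6,fy=6,interpolation=cv2.INTER_CUBIC))
E
```

```text
(no output)
```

View pics/a.png

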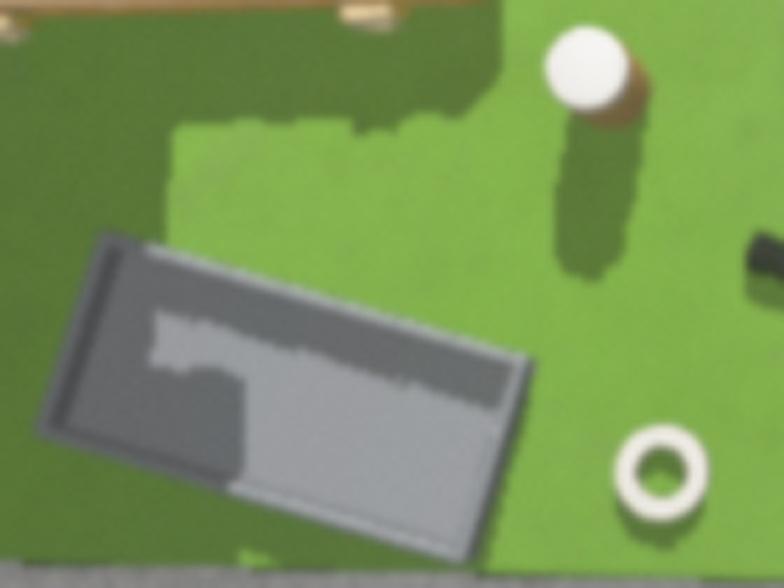

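View pics/b.png

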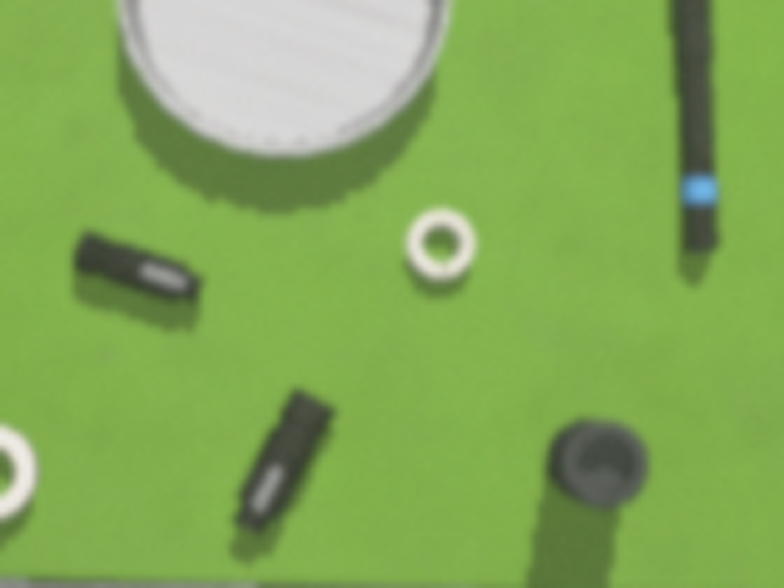

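View pics/c.png

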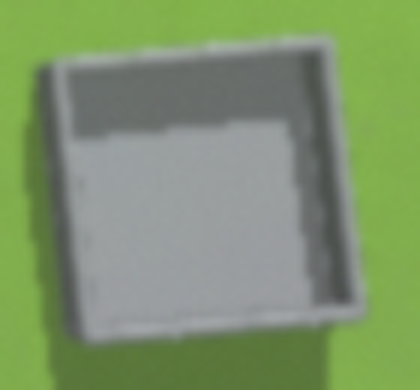

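The crops show the upper-left connector is the shorter one, at (249,233). The lower one at (276,267) is longer. The tray corners and the top circles of the round parts are clear. Now I'll convert to world coordinates.

```bash
cat > vis.py <<'E'
import numpy as np, cv2
from scipy.spatial.transform import Rotation as Ro
from bench import imaging
def ray(name,px,z):
    m=imaging.camera_model(name); px=np.atleast_2d(np.asarray(px,float))
    R=Ro.from_euler('xyz',m['rotation']).as_matrix()
    d=np.c_[px,np.ones(len(px))]@np.linalg.inv(m['K']).T*[1,-1,-1]@R.T
    p=m['position']; return (p+d*((z-p[2])/d[:,2])[:,None])[:,:2]
def proj(name,P):
    m=imaging.camera_model(name); R=Ro.from_euler('xyz',m['rotation']).as_matrix()
    q=((np.atleast_2d(P)-m['position'])@R)*[1,-1,-1]@m['K'].T; return q[:,:2]/q[:,2:]
def blobs(mask,roi,amin=40):
    c0,c1,r0,r1=roi; m=np.zeros_like(mask); m[r0:r1,c0:c1]=mask[r0:r1,c0:c1]
    cs,_=cv2.findContours(m,cv2.RETR_EXTERNAL,cv2.CHAIN_APPROX_NONE)
    return [c[:,0,:] for c in cs if cv2.contourArea(c)>amin]
E
python3 - <<'E'
from vis import *
np.set_printoptions(precision=1,suppress=True)
im=cv2.imread("pics/top0.png"); mn,mx=im.min(2),im.max(2)
dark=((mx<80)*255).astype('u1'); white=((mn>150)*255).astype('u1')
for nm,mk,z in(("dark",dark,11),("white",white,12)):
    for c in blobs(mk,(205,365,170,286),25):
        w=ray("top",c,z).astype('f4'); r=cv2.minAreaRect(w); b=cv2.boxPoints(r)
        e=b[1]-b[0]; f=b[2]-b[1]; l=e if e@e>f@f else f
        print(nm,c.mean(0),"centre",np.array(r[0]),"size",np.array(r[1]),"ang",np.degrees(np.arctan2(l[1],l[0])))
A=lambda p,c,r,s:np.array(p,float)/s+[c,r]-.5+.5/s
lt=ray("top",A([(105,232),(533,358),(470,563),(38,435)],105,185,5.6),27)
sq=ray("top",A([(52,60),(333,38),(367,312),(85,340)],370,225,6),33)
for t in(lt,sq): print(t.round(),t.mean(0),np.linalg.norm(np.roll(t,-1,0)-t,axis=1),[round(float(np.degrees(np.arctan2(*v[::-1]))),1) for v in np.roll(t,-1,0)-t])
print("bowl",ray("top",[(275.7,184),(246,184),(305.4,184)],24))
print("jar",ray("top",A((587,68),105,185,5.6),68),"sleeve",ray("top",A((603,463),225,185,5.6),64))
print("ringL",ray("top",A((661,470),105,185,5.6),14),"ringS",ray("top",A((440,242),225,185,5.6),10))
# scene cross-check
for n,p in dict(jartop=[*ray("top",A((587,68),105,185,5.6),68)[0],68],sleevetop=[*ray("top",A((603,463),225,185,5.6),64)[0],64],ringL=[*ray("top",A((661,470),105,185,5.6),14)[0],14],ringS=[*ray("top",A((440,242),225,185,5.6),10)[0],10],bowl=[*ray("top",[(275.7,184)],24)[0],24]).items(): print(n,proj("scene",p))
print(proj("scene",np.c_[lt,[27]*4]))
s=cv2.imread("pics/scene0.png")[155:360,165:375]; cv2.imwrite("pics/s.png",cv2.resize(s,None,fx=2.9,fy=2.9,interpolation=cv2.INTER_CUBIC))
E
```

```text
dark [333.2 266.2] centre [ 440.1 -133.4] size [19.6 11.2] ang 82.004364
dark [275.1 267.9] centre [433.5   3.5] size [15.8 54.5] ang -25.27444
dark [246.5 232.9] centre [514.2  71.4] size [41.6 12.5] ang 70.88675
dark [347.6 196.1] centre [ 607.7 -166.9] size [87.   9.6] ang 0.43766046
white [222.7 268.8] centre [426.9 126. ] size [37.4 37.9] ang -88.556145
white [303.1 228. ] centre [528.2 -60.6] size [26.8 27. ] ang -43.77207
white [209.9 196.5] centre [598.7 162.5] size [31.7 26.5] ang 2.255636
white [275.3 186.8] centre [615.8   8.2] size [101.9 139.6] ang -88.7358
[[522. 362.]
 [473. 180.]
 [388. 202.]
 [436. 385.]] [455.  282.4] [188.7  87.9 188.9  88.3] [-104.8, 165.2, 75.3, -14.9]
[[ 516. -234.]
 [ 527. -342.]
 [ 422. -354.]
 [ 409. -246.]] [ 468.4 -293.9] [108.6 105.  108.  107.3] [-84.1, -173.6, 97.1, 6.7]
bowl [[630.4   6.6]
 [628.8  77.1]
 [632.  -63.8]]
jar [[590.  154.9]] sleeve [[ 438.5 -124.6]]
ringL [[428.1 126.6]] ringS [[528.8 -61.1]]
jartop [[207.  231.4]]
sleevetop [[327.1 190.6]]
ringL [[282.4 267. ]]
ringS [[281.5 212.9]]
bowl [[230.8 211. ]]
[[171.8 321.2]
 [249.7 270.2]
 [282.4 290.3]
 [204.3 348. ]]
```

View pics/s.png

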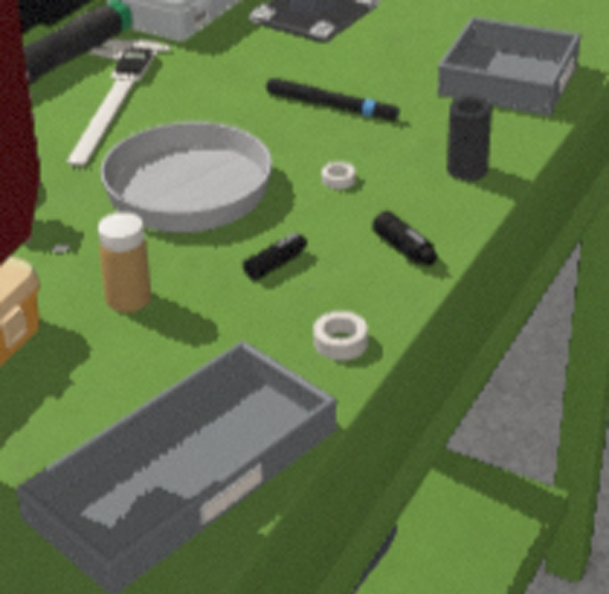

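Both cameras agree to within about 1 px. I'll write the pick-and-place helper and start with the sleeve.

```bash
cat > pp.py <<'E'
import numpy as np
from bench import bot, solve_ik
TR=150
def rot(x,y,yaw):                       # half-turn variant with joint 6 near 0
    r=np.arctan2(y,x)+np.pi-yaw
    return [np.pi,0,yaw+np.pi*round(r/np.pi)]
def st(tag):
    s=bot.get_state(); print(tag,"t%.1f"%s["t"],s["tcp_pos"].round(1),"op%.2f"%s["opening"],"F",s["contact_force"].round(1),"gf%.0f"%s["gripper_force"],flush=True); return s
def pick(x,y,yaw,width,z=None,effort=40,lift=2.0):
    bot.grip(width/85); o=rot(x,y,yaw); bot.move_ptp([x,y,TR],o)
    if z is None:
        bot.movel([x,y,14],max_speed=120); bot.dwell(.2)
        hit=bot.movel([x,y,-12],max_speed=12,threshold=4)
        s=st("touch %s"%hit); z=s["tcp_pos"][2]+lift; bot.movel([x,y,z],max_speed=20)
    else: bot.movel([x,y,z],max_speed=100)
    bot.grip(0,effort); s=st("gripped"); bot.movel([x,y,TR],max_speed=150)
    st("lifted"); return s["tcp_pos"][2]
def place(x,y,yaw,zg,width,floor=4):
    bot.move_ptp([x,y,TR],rot(x,y,yaw)); bot.movel([x,y,zg+floor+8],max_speed=110); bot.dwell(.3)
    hit=bot.movel([x,y,zg+floor-4],max_speed=12,threshold=3); st("down %s want z%.1f"%(hit,zg+floor))
    bot.grip(width/85); st("open"); bot.movel([x,y,TR],max_speed=150)
E
python3 - <<'E'
from pp import *
z=pick(438.5,-124.6,np.arctan2(-124.6,438.5),60,z=20,effort=60)
place(468.4,-293.9,np.radians(6.6),z,55)
from vis import *
A=lambda p:np.array(p,float)/5.6+[225,185]-.4
for n,e in dict(short=[(80,250),(197,283)],long=[(315,400),(248,522)]).items():
    w=ray("top",A(e),11); d=w[1]-w[0]; print(n,w.mean(0),np.linalg.norm(d),np.degrees(np.arctan2(d[1],d[0])))
E
```

```text
gripped t3.9 [ 438.9 -124.8   20.6] op0.40 F [-1.3  0.2  7.2] gf59
lifted t4.9 [ 437.7 -124.2  149.1] op0.40 F [-0.8  0.1 -2.9] gf60
down True want z24.6 t7.8 [ 468.3 -293.9   24.6] op0.39 F [0.2 0.5 5.3] gf60
open t8.2 [ 467.3 -293.    23.5] op0.65 F [-0.3  0.6 -0.5] gf0
short [515.24276204  66.68871251] 51.78503912809214 -104.35234455510609
long [434.8294278    3.84679062] 58.25166019880601 152.47133126006514
```

```bash
python3 - <<'E'
from pp import *
r=np.radians; c=np.array([455,282.4]); a=r(75.2); u=np.array([np.cos(a),np.sin(a)])
z=pick(434.8,3.8,r(-27.5),42)
place(*(c-42*u),a,z,36)
E
```

```text
touch True t13.4 [434.8   3.8  -1.8] op0.50 F [-0.5  0.9  6.1] gf3
gripped t14.0 [4.348e+02 3.800e+00 3.000e-01] op0.23 F [-0.3  0.6  2.6] gf41
lifted t15.1 [434.1   3.9 149.2] op0.24 F [1.5 0.7 0.5] gf39
down True want z4.3 t18.7 [444.2 241.8   4.3] op0.24 F [-0.6  0.5  3.7] gf41
open t19.0 [443.4 241.5   3.6] op0.42 F [-0.3  0.1 -0.1] gf0
```

```bash
python3 - <<'E'
from pp import *
r=np.radians; c=np.array([455,282.4]); a=r(75.2); u=np.array([np.cos(a),np.sin(a)])
z=pick(515.2,67.5,r(75),40)
place(*(c+42*u),a,z,33)
b=np.array([630.4,6.6]); ub=b/np.linalg.norm(b); yb=np.arctan2(b[1],b[0])
z=pick(428.1,126.6,r(75),56,lift=1.5)
place(*(b+25*ub),yb,z,48)
import cv2; from bench import imaging
cv2.imwrite("pics/t1.png",cv2.resize(imaging.capture("top")[150:300,100:440],None,fx=2.3,fy=2.3,interpolation=cv2.INTER_CUBIC))
E
```

```text
touch True t23.9 [515.2  67.5  -1.5] op0.47 F [-0.8 -0.9  5.3] gf3
gripped t24.5 [5.152e+02 6.750e+01 5.000e-01] op0.20 F [0.4 0.2 1.2] gf39
lifted t25.6 [514.5  67.5 149.1] op0.20 F [-0.3  0.7 -1.4] gf39
down True want z4.5 t29.0 [465.7 323.    4.5] op0.20 F [-0.3 -0.5  4.4] gf40
open t29.3 [464.8 322.5   3.7] op0.39 F [0.1 0.4 0.9] gf0
touch True t34.5 [428.1 126.6  -4.2] op0.66 F [-0.1  0.5  5.9] gf3
gripped t35.1 [430.5 126.8  -0.9] op0.42 F [-0.4 -0.8 19.2] gf46
lifted t36.2 [427.3 126.5 149.1] op0.42 F [-0.3  0.2 -0.7] gf40
down True want z3.1 t39.6 [655.3   6.9   3.2] op0.42 F [0.2 1.  5.1] gf43
open t39.9 [654.1   7.    2. ] op0.57 F [ 0.1  0.7 -0.4] gf0
```

View pics/t1.png

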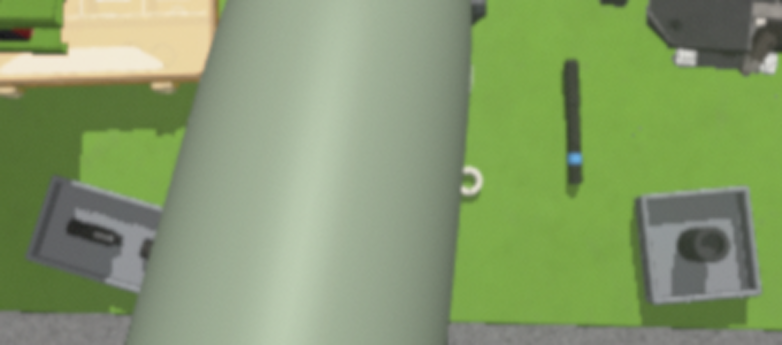

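The picture shows the sleeve upright in the square tray at (705,245) and a connector in the long tray at (93,233). The arm hides the bowl. The small ring, at (470,181), is undisturbed, so I'll pick it up next.

```bash
python3 - <<'E'
from pp import *
r=np.radians
b=np.array([630.4,6.6]); ub=b/np.linalg.norm(b); yb=np.arctan2(b[1],b[0])
z=pick(528.8,-61.1,r(34),44,lift=1.5)
place(*(b-25*ub),yb,z,38)
bot.move_ptp([233,-498,230],[np.pi,0,.438]); st("home")
import cv2; from bench import imaging
cv2.imwrite("pics/top2.png",imaging.capture("top")); cv2.imwrite("pics/scene2.png",imaging.capture("scene"))
im=cv2.imread("pics/top2.png"); cv2.imwrite("pics/t2.png",cv2.resize(im[150:295,110:440],None,fx=2.4,fy=2.4,interpolation=cv2.INTER_CUBIC))
cv2.imwrite("pics/s2.png",cv2.resize(cv2.imread("pics/scene2.png")[155:360,165:375],None,fx=2.9,fy=2.9,interpolation=cv2.INTER_CUBIC))
E
```

```text
touch True t44.9 [528.8 -61.1  -2. ] op0.51 F [-1.8 -0.3  5.4] gf3
gripped t45.4 [529.5 -61.5   0. ] op0.30 F [ 0.  -1.8  5.6] gf41
lifted t46.6 [528.  -60.9 149.1] op0.29 F [-0.1  0.4 -0.6] gf39
down True want z4.0 t49.7 [605.3   6.3   4.1] op0.30 F [-0.4 -0.5  5.3] gf41
open t50.0 [604.3   6.5   3.1] op0.45 F [-0.4  1.   0.5] gf0
home t53.3 [ 233.6 -497.6  229.9] op0.45 F [ 0.1 -0.3  0.8] gf0
```

View pics/t2.png

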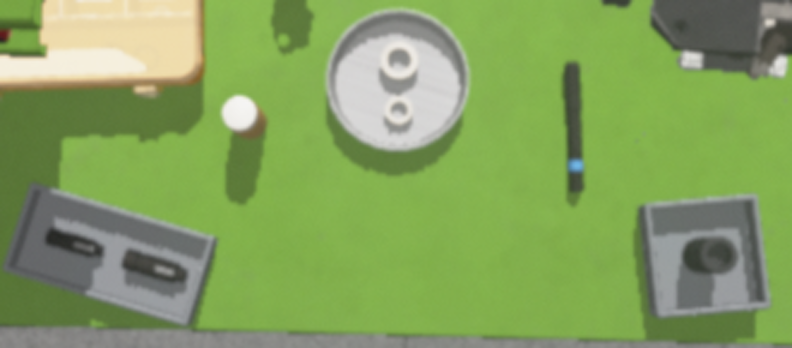

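View pics/s2.png

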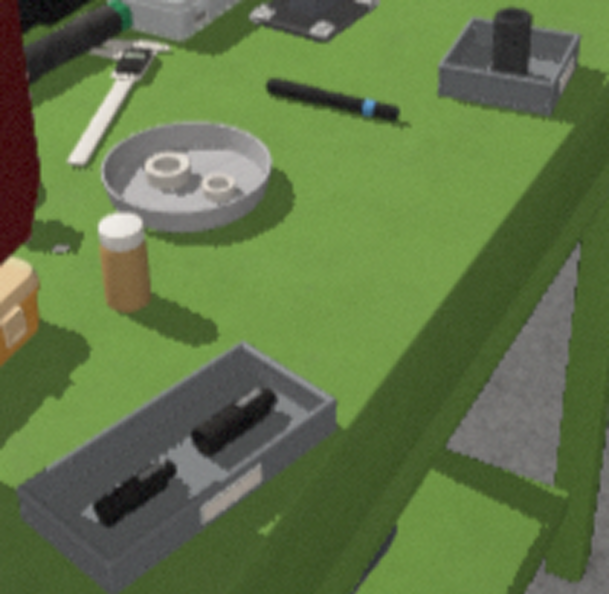

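Both views show all five parts in place: the rings flat in the bowl at (398,60) and (398,110), the connectors lengthwise in the long tray at (75,243) and (155,267), and the sleeve upright at (710,255). The jar and marker haven't moved.

```bash
python3 -c "from bench import bot; print(bot.sign_off())"
```

```text
the job is handed in; nothing more can be done
None
```

I placed all five parts in their trays, checked them in both camera views, and handed the job in at about 53 s of the 117 s limit; sign-off returned no verdict.

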